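# Feel the balance point of the tube warmer's sprung lid and hold it just below

### The job

Check the spring of the tube warmer's lid: take the lid by its bow handle and raise it steadily until it is clearly past its balance point, to about 60 degrees (balance is at 50 degrees open, marked by the black rib on the side plate), where the spring starts to carry it, but do not let it fly up to its stop. Then ease it back down and keep holding it still five to ten degrees below the balance point, where it leans back towards shut; the program finishes while still holding it there. Leave everything standing around the warmer alone.

Things in the scene. Friction and masses are not known exactly. Their poses are not given: they have to be found in the camera images.
- warmer: the tube warmer, a white box fixed on the worktop, about 130 (x) x 186 (y) x 91 mm without handle. Origin: centre of its underside; own +x points to its back (hinge side), z up; place and yaw vary. At its right side (own y = -94 mm) a thin steel quadrant plate reaches 69 mm from the hinge; its black raised rib marks the balance angle: at balance the lid's side lies along the rib
- lid (a joint): opening angle of the grey lid, rad: 0 shut (level, the start), 1.5 at its stop; its front edge goes up and back. 126 mm deep, 180 wide, 14 thick, 0.9 kg, sprung. Balance at 0.873 (50 degrees): let go below it, the lid falls shut; above it, the spring throws it up to the stop. Shut, about 2 N upwards at the handle start it; near balance under 1 N
- lid_handle (a point): middle of the round steel bar of the lid's bow handle; it turns with the lid. The bar lies along the warmer's own y, 10 mm thick, 72 mm between the axes of its end posts, axis 36 mm above the lid's top, 18 mm behind its front edge. Lid shut: 127 mm above the worktop, 110 mm in front of the hinge axis, 46 mm above it. Pinch it from above, a finger before and one behind
- lid_hinge (a point): middle of the lid's hinge axis, fixed, 81 mm above the worktop at the warmer's back (own x = +64 mm); the axis runs along the warmer's own y
- pill_jar: bystander: small white jar with screw lid, 34 mm across, 46 mm high, loose, origin at the centre of its underside; leave it alone
- vial_box: bystander: small upright carton, 28x34x58 mm, loose, origin at the centre of its underside; leave it alone
- saline_bottle: bystander: small bottle with screw cap, 34 mm across, 79 mm high, loose, origin at the centre of its underside; leave it alone
- tube_rack: bystander: empty tube rack, 36x160x62 mm, loose, origin at the centre of its underside; leave it alone
- lancet_box: bystander: carton, 52x72x60 mm, loose, origin at the centre of its underside; leave it alone
- spray_bottle: bystander: slim spray bottle, 48 mm across, 184 mm high, loose, origin at the centre of its underside; leave it alone

How it is judged:
On the way:
1. the lid is raised clearly past its balance point, by 5 degrees or more (over 0.96 rad) (value of joint lid above 0.96 rad), for 0.2 s.
At the end, for the whole second after the job is handed in: after having been past balance, the lid is held still by the fingers at 0.63 to 0.845 rad, that is between about 1.5 and 14 degrees below its balance point of 0.873 rad (50 degrees), moving slower than 0.06 rad/s, and the things around stand upright (value of joint lid between 0.63 and 0.845 rad and velocity of joint lid between -0.06 and 0.06 rad/s and contact force between the fingers and lid above 0.05 N and angle between each of pill_jar, vial_box, saline_bottle, tube_rack, lancet_box, spray_bottle's own z axis and vertical below 0.3 rad); the arm keeps its last pose, push and grip.
It fails at once if the lid flies up towards its stop (over 1.35 rad) (value of joint lid above 1.35 rad).
It fails at once if the lid is flung or dropped (faster than 2.5 rad/s) (velocity of joint lid above 2.5 rad/s or velocity of joint lid below -2.5 rad/s).
It fails at once if a thing standing around is moved more than 30 (distance of any of pill_jar, vial_box, saline_bottle, tube_rack, lancet_box, spray_bottle from where it was at the start of the episode above 0.03 m).
It also fails if it takes over 38 s, if anything falls off the work surface, if the arm or the gripper's body presses on something with over 40 N, if the wrist force passes 120 N, or if a joint passes its speed limit or range.

### The arm

A 6-joint arm with a two-finger parallel gripper is mounted at the origin on a cart in front of the work surface, level with it; the furniture and walls round the work are solid. World frame = base frame: x ahead of the robot, y to its left, z up, the work surface at z = 0. Lengths are in m, angles in rad, forces in N, time in s.
With the tool pointing down it reaches from about 0.375 to 0.9 m from the base axis. Payload 3.1 kg.
Tool frame: the origin (TCP) lies between the finger pads; the fingertips stand robot.finger_overhang ahead of it and the grasp point (between the pads) lies 3 mm ahead of it (robot.finger_overhang is the distance from the TCP to the fingertips, in m); z points along the fingers, y is the line along which they close (so a half turn about z gives the same grasp; the last joint's range is limited). The gripper opens to 87 mm and grips with 3 to 60 N. Pads are 19 mm wide; open, the fingers measure 117 mm over their backs; the gripper's body (75 mm by 190 mm) begins 51 mm behind the grasp point.
Start: joints at [0.935, 0.527, 1.433, -0, 1.181, -0.178], TCP at [0.276, 0.561, 0.245] pointing down, gripper open.
Joint ranges: [-3.08, 3.08], [-0.75, 2.2], [0.22, 2.44], [-1.43, 4.57], [0, 2.65], [-2.85, 2.85]. Speed limits (rad/s): [2.79, 2.79, 3.14, 3.14, 3.14, 3.14].

### API

Orientations are given as a unit quaternion [x, y, z, w].
In Python, from rig import get_obs, vision, hand_in, nets, robot gives the robot as it stands.
- The arm moves only by the tool apply_moves, never from a script. Its argument "series" is a list of rows, each an object with "offset": the shift along the world's x, y, z in cm, a list of three; "rot": the turn, a rotation vector about the world's x, y, z in degrees, a list of three. A call has 1 to 20 rows; each row is the pose to reach, as a shift and turn from the pose commanded when the call began; what a row does not reach only later rows make up. A row lasts 1/10 s, in which the tool goes at most 50 mm and 8.59 degrees, less where a joint would pass 70% of its speed; a pose out of reach is approached as far as the arm can. A call with a gripper value outside its range is refused whole. "hand" is the opening, from 0 (shut) to 1 (fully open), set as the call begins (left out, the last holds). The fingers move at their own pace and stop on an object; "newtons" is the grip in N (left out, the last holds). Time passes only in rows, so rows that repeat a pose let the fingers close. It gives the time, the measured TCP pose, the force, the opening and the grip force at its end, in the units of the state.
- get_obs(): the state, without advancing time (a new reading comes with each control period).
- vision.camera(name): name is "scene" or "top"; returns the picture (384x512x3 uint8, red, green, blue); there is no depth.
- vision.calibration(name): a dict with "K" (3x3 intrinsics, pixels), "R" (3x3) and "t" (3): a world point X has camera coordinates R X + t. Camera axes: x right, y down, z forward; pixel columns grow to the right and rows downward; lengths in m; the calibration is good to about 2 mm. A picture is of the moment at which its call begins. calibration takes no time and is no camera call.
- hand_in(): hands the job in; it is judged then, once.
Trained networks look in the newest picture that a camera, given by its name, has taken for a name from the list of things; names that differ only in an ending like _2 or _b are one class to them, and where a whole thing is asked for, a point or a joint stands for the part that bears it (a point fixed in the world has none). Each returns a list of dicts, best first, with "conf" (0 to 1); they miss things now and then, are a little off and sometimes report something else, mostly with a low value. They report only what shows in the picture. A call takes as long as a camera call.
- nets.search_frame(camera, query): "centre" ([x, y, z] in m, in world coordinates, good to about 4 mm: the middle of the surface that is visible of it).
- nets.spot_point(camera, query): "centre" ([x, y, z] in m, in world coordinates, good to about 4 mm: a listed point, or the origin of a listed thing).
The state is a dict: "time": time; "q": joint angles; "joint_velocities": joint speeds; "joint_torque": joint torques, N m; "position": TCP position; "tool_rot": TCP orientation; "ft_force": force on the tool from outside, world axes, zero at the start; "moment": the same for the moment, N m; "grip_width": finger opening in m; "grip_force": force on a finger pad.
Only numpy, scipy, OpenCV 4.12 (cv2) and the standard library are available. Lean on these libraries where they do the work, as an engineer would, in place of code of your own. Each camera call takes 0.05 s, during which the arm holds its last target. There are 200 camera calls.

## Working session

There is one attempt and no reset: what is moved stays moved. The work goes in short steps, Python scripts to look and compute and a tool call to move; the robot and the scene stay as the last step left them, time stands still between calls to the robot, and variables do not carry over. Pictures are saved under pics/ and viewed, at most 10 in all, crops included, and the job is handed in when it is done.

Besides the shell and the picture viewer there is one more tool, called after "Call:" in YAML: its name, and indented under it one key for each argument. apply_moves: Moves the arm, as the interface text tells. Its arguments: {"type":"object","properties":{"series":{"type":"array"},"hand":{"type":"number"},"newtons":{"type":"number"}},"required":["series"]}

```bash
mkdir -p pics; python3 - <<'E'
from rig import get_obs, vision, nets, robot
import cv2, numpy as np
for c in ["scene","top"]:
    im=vision.camera(c); cv2.imwrite(f"pics/{c}0.png",im[:,:,::-1])
    for q in ["lid_handle","lid_hinge","warmer"]:
        print(c,q,[(np.round(d["centre"],3).tolist(),round(d["conf"],2)) for d in nets.spot_point(c,q)[:2]])
for q in ["pill_jar","vial_box","saline_bottle","tube_rack","lancet_box","spray_bottle"]:
    print(q,[(np.round(d["centre"],3).tolist(),round(d["conf"],2)) for d in nets.spot_point("top",q)[:1]])
o=get_obs();print({k:np.round(v,3).tolist() for k,v in o.items()}, robot.finger_overhang)
E
```

```text
scene lid_handle [([0.463, -0.123, 0.126], 0.74)]
scene lid_hinge []
scene warmer [([0.506, -0.135, -0.003], 0.92)]
top lid_handle [([0.464, -0.121, 0.128], 0.68)]
top lid_hinge [([0.57, -0.148, 0.083], 0.79)]
top warmer [([0.507, -0.126, 0.001], 0.88)]
pill_jar [([0.414, 0.115, 0.002], 0.46)]
vial_box [([0.415, -0.314, 0.003], 0.53)]
saline_bottle [([0.417, 0.114, 0.001], 0.64)]
tube_rack [([0.428, 0.323, 0.0], 0.91)]
lancet_box [([0.422, 0.547, -0.004], 0.53)]
spray_bottle [([0.707, -0.337, 0.002], 0.53)]
{'time': 0.7, 'q': [0.935, 0.527, 1.433, 0.0, 1.181, -0.179], 'joint_velocities': [-0.0, -0.001, 0.001, 0.001, -0.0, 0.002], 'joint_torque': [-0.001, -43.987, -17.695, 0.064, 0.05, -0.0], 'position': [0.276, 0.561, 0.245], 'tool_rot': [0.226, 0.974, 0.0, 0.0], 'ft_force': [-0.754, -0.1, -0.01], 'moment': [-0.028, -0.009, -0.023], 'grip_force': 0.0, 'grip_width': 0.087} 0.022
```

View pics/scene0.png

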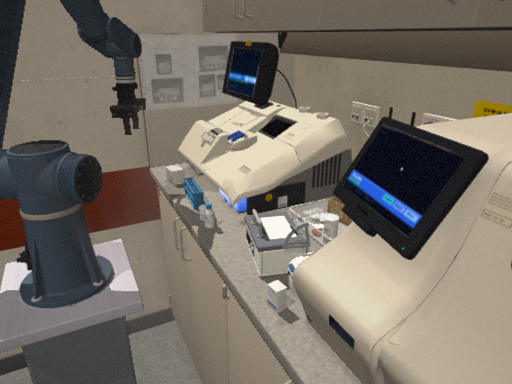

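View pics/top0.png

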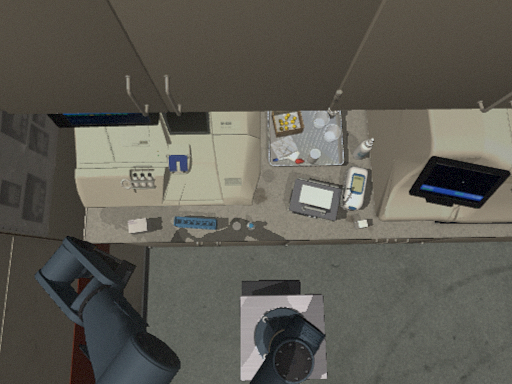

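The scene view shows the warmer at about (278,245) with the lid shut. The top view shows it at (315,198), turned slightly, with a machine on each side and the carton at (363,224). Next I'll refine its pose and overlay a model of it.

```bash
cat > h.py <<'E'
import numpy as np, cv2
from rig import get_obs, vision, nets, robot
def proj(c,P):
    k=vision.calibration(c);R=np.array(k["R"]);r,_=cv2.Rodrigues(R)
    return cv2.projectPoints(np.float64(P),r,np.float64(k["t"]),np.float64(k["K"]),None)[0][:,0]
def W(x,y,yaw,P):
    c,s=np.cos(yaw),np.sin(yaw);P=np.float64(P)
    return P@np.array([[c,s,0],[-s,c,0],[0,0,1]])+[x,y,0]
E
python3 - <<'E'
from h import *
M={"lid_handle":[-.046,0,.127],"lid_hinge":[.064,0,.081],"warmer":[0,0,0]}
A=[];B=[]
ims={}
for i in range(6):
  for c in ["scene","top"]:
    ims[c]=vision.camera(c)
    for q in M:
      for d in nets.spot_point(c,q)[:1]:
        if d["conf"]>.4: A.append(M[q]);B.append(d["centre"]); print(c,q,np.round(d["centre"],4)) if i<2 else 0
A=np.array(A);B=np.array(B)
from scipy.optimize import least_squares
s=least_squares(lambda p:(W(*p,A)-B)[:,:2].ravel(),[.5,-.13,-.2],loss="soft_l1",f_scale=.003).x
print("pose",s,np.degrees(s[2]))
out=[]
for c,(u,v),n,z in [("scene",(280,240),50,6),("top",(318,198),50,6)]:
    big=cv2.resize(ims[c][v-n:v+n,u-n:u+n,::-1],None,fx=z,fy=z,interpolation=cv2.INTER_CUBIC)
    big=np.hstack([big])
    x0,x1=-.065,.065
    lid=W(*s,[[-.064,-.09,.091],[-.064,.09,.091],[.062,.09,.091],[.062,-.09,.091]])
    bar=W(*s,[[-.046,-.036,.127],[-.046,.036,.127]])
    f=lambda P:np.int32((proj(c,P)-[u-n,v-n]+.5)*z)
    o=big.copy()
    cv2.polylines(o,[f(lid)],True,(0,255,0),1);cv2.polylines(o,[f(bar)],False,(0,0,255),1)
    out.append(cv2.resize(o,(400,400)) if 0 else o[:, :])
cv2.imwrite("pics/ov.png",cv2.resize(np.hstack(out),(800,400)))
E
```

```text
scene lid_handle [ 0.4632 -0.1231  0.1277]
scene lid_hinge [ 0.5688 -0.1477  0.081 ]
scene warmer [ 0.5059 -0.1329 -0.0036]
top lid_handle [ 0.4636 -0.1186  0.1234]
top lid_hinge [0.4207 0.5465 0.0022]
top warmer [ 0.5069 -0.1266  0.0006]
scene lid_handle [ 0.4636 -0.1247  0.1271]
scene lid_hinge [ 0.5722 -0.147   0.0819]
scene warmer [ 0.5062 -0.1332 -0.0029]
top lid_handle [ 0.4611 -0.1217  0.1238]
top lid_hinge [ 0.5672 -0.1483  0.0831]
top warmer [ 0.5039 -0.1277  0.0006]
pose [ 0.50609567 -0.13215826 -0.23244253] -13.317975888775276
```

View pics/ov.png

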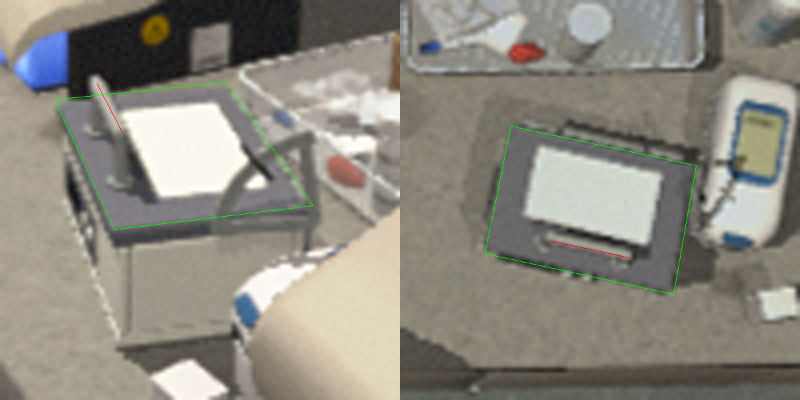

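The overlay fits: yaw is about -13.3° and the handle is at (0.461, -0.122, 0.127). I'll move above it with the tool's y axis along the warmer's x.

Call:
apply_moves:
  series:
    - {"offset": [1,-4,1],"rot": [0,0,-4.5]}
    - {"offset": [2,-8,2],"rot": [0,0,-9]}
    - {"offset": [3,-12,2],"rot": [0,0,-14]}
    - {"offset": [4,-16,2],"rot": [0,0,-18.5]}
    - {"offset": [5,-20,2],"rot": [0,0,-23]}
    - {"offset": [6,-24,2],"rot": [0,0,-28]}
    - {"offset": [7,-28,2],"rot": [0,0,-32.5]}
    - {"offset": [8,-32,2],"rot": [0,0,-37]}
    - {"offset": [9,-36,2],"rot": [0,0,-42]}
    - {"offset": [10,-40,2],"rot": [0,0,-46.5]}
    - {"offset": [11,-44,2],"rot": [0,0,-51]}
    - {"offset": [12,-48,2],"rot": [0,0,-56]}
    - {"offset": [13,-52,2],"rot": [0,0,-60]}
    - {"offset": [14,-56,2],"rot": [0,0,-65]}
    - {"offset": [15.5,-60,2],"rot": [0,0,-69]}
    - {"offset": [17,-64,1],"rot": [0,0,-73]}
    - {"offset": [18,-67,0],"rot": [0,0,-76]}
    - {"offset": [18.5,-68.3,-1],"rot": [0,0,-77.2]}
    - {"offset": [18.5,-68.3,-2],"rot": [0,0,-77.2]}
    - {"offset": [18.5,-68.3,-2],"rot": [0,0,-77.2]}
  hand: 0.6
  newtons: 8

```text
time: 5.1
position: [0.4588, -0.1203, 0.2229]
tool_rot: [0.784, 0.62, -0.001, -0.003]
ft_force: [-0.7, 0.4, 1.1]
grip_width: 0.0519
grip_force: 0.0
```

Call:
apply_moves:
  series:
    - {"offset": [0.2,-0.15,-2],"rot": [0,0,0]}
    - {"offset": [0.2,-0.15,-4],"rot": [0,0,0]}
    - {"offset": [0.2,-0.15,-6],"rot": [0,0,0]}
    - {"offset": [0.2,-0.15,-8],"rot": [0,0,0]}
    - {"offset": [0.2,-0.15,-9.2],"rot": [0,0,0]}
    - {"offset": [0.2,-0.15,-9.2],"rot": [0,0,0]}
    - {"offset": [0.2,-0.15,-9.2],"rot": [0,0,0]}

```text
time: 5.8
position: [0.4624, -0.1222, 0.133]
tool_rot: [0.784, 0.621, -0.0, -0.0]
ft_force: [0.5, -0.4, 0.2]
grip_width: 0.0523
grip_force: 0.0
```

```bash
python3 - <<'E'
from h import *
im=vision.camera("scene");cv2.imwrite("pics/s1.png",cv2.resize(im[160:290,200:360,::-1],None,fx=5,fy=4.6,interpolation=cv2.INTER_CUBIC))
o=get_obs();print(o["position"],o["ft_force"],o["time"])
E
```

```text
[ 0.46281859 -0.12265219  0.1333429 ] [0.1578924  0.7371142  0.51835385] 5.85
```

View pics/s1.png

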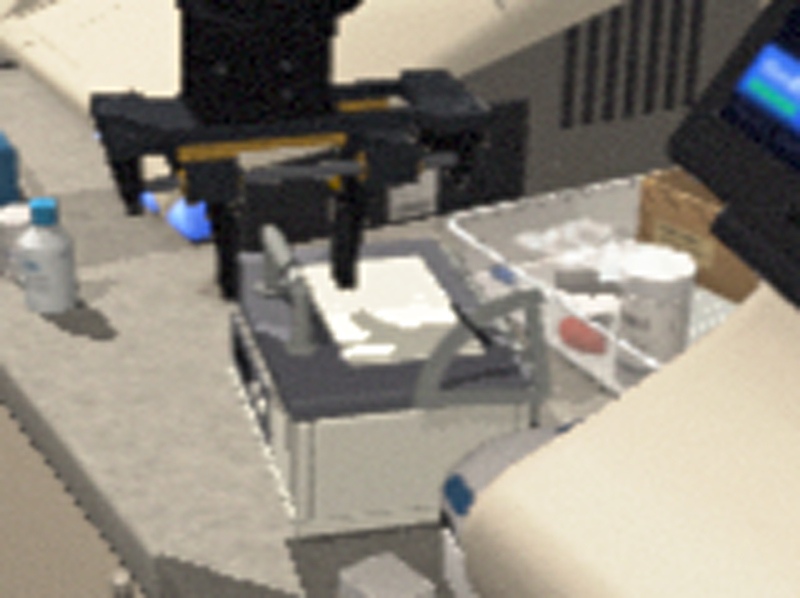

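The fingers straddle the bar: front finger at (225,290), rear finger at (345,285), bar at about (280,250). I'll lower 3 mm and close.

Call:
apply_moves:
  series:
    - {"offset": [-0.1,0,-0.3],"rot": [0,0,0]}
    - {"offset": [-0.1,0,-0.3],"rot": [0,0,0]}
    - {"offset": [-0.1,0,-0.3],"rot": [0,0,0]}
    - {"offset": [-0.1,0,-0.3],"rot": [0,0,0]}
    - {"offset": [-0.1,0,-0.3],"rot": [0,0,0]}
    - {"offset": [-0.1,0,-0.3],"rot": [0,0,0]}
    - {"offset": [-0.1,0,-0.3],"rot": [0,0,0]}
    - {"offset": [-0.1,0,-0.3],"rot": [0,0,0]}
  hand: 0
  newtons: 10

```text
time: 6.65
position: [0.4617, -0.1237, 0.1296]
tool_rot: [0.785, 0.62, 0.0, 0.0]
ft_force: [-0.0, 0.1, 0.5]
grip_width: 0.0099
grip_force: 10.0
```

```bash
python3 - <<'E'
import numpy as np
r=np.hypot(.110,.046);f0=np.arctan2(.046,.110);a=-.2324
def p(th):
    th=np.radians(th);d=r*(np.cos(f0)-np.cos(f0+th));return np.array([d*np.cos(a),d*np.sin(a),r*(np.sin(f0+th)-np.sin(f0))])*100
for t0,ts in [(0,range(2,42,2)),(40,range(42,62,1)),(61,range(60,42,-1))]:
    print(t0,[ [*np.round(p(t)-p(t0),2)] for t in ts])
E
```

```text
0 [[np.float64(0.16), np.float64(-0.04), np.float64(0.38)], [np.float64(0.34), np.float64(-0.08), np.float64(0.76)], [np.float64(0.53), np.float64(-0.12), np.float64(1.12)], [np.float64(0.73), np.float64(-0.17), np.float64(1.49)], [np.float64(0.94), np.float64(-0.22), np.float64(1.84)], [np.float64(1.16), np.float64(-0.28), np.float64(2.19)], [np.float64(1.4), np.float64(-0.33), np.float64(2.52)], [np.float64(1.65), np.float64(-0.39), np.float64(2.85)], [np.float64(1.91), np.float64(-0.45), np.float64(3.17)], [np.float64(2.18), np.float64(-0.52), np.float64(3.48)], [np.float64(2.46), np.float64(-0.58), np.float64(3.79)], [np.float64(2.75), np.float64(-0.65), np.float64(4.08)], [np.float64(3.05), np.float64(-0.72), np.float64(4.36)], [np.float64(3.35), np.float64(-0.79), np.float64(4.63)], [np.float64(3.67), np.float64(-0.87), np.float64(4.88)], [np.float64(4.0), np.float64(-0.95), np.float64(5.13)], [np.float64(4.33), np.float64(-1.03), np.float64(5.36)], [np.float64(4.68), np.float64(-1.11), np.float64(5.59)], [np.float64(5.03), np.float64(-1.19), np.float64(5.8)], [np.float64(5.38)
[... 1513 characters left out ...]
64(-0.2)], [np.float64(-1.4), np.float64(0.33), np.float64(-0.25)], [np.float64(-1.59), np.float64(0.38), np.float64(-0.3)], [np.float64(-1.79), np.float64(0.42), np.float64(-0.35)], [np.float64(-1.98), np.float64(0.47), np.float64(-0.41)], [np.float64(-2.18), np.float64(0.52), np.float64(-0.47)], [np.float64(-2.37), np.float64(0.56), np.float64(-0.53)], [np.float64(-2.56), np.float64(0.61), np.float64(-0.6)], [np.float64(-2.75), np.float64(0.65), np.float64(-0.67)], [np.float64(-2.94), np.float64(0.7), np.float64(-0.74)], [np.float64(-3.13), np.float64(0.74), np.float64(-0.82)], [np.float64(-3.32), np.float64(0.78), np.float64(-0.9)], [np.float64(-3.5), np.float64(0.83), np.float64(-0.98)]]
```

Call:
apply_moves:
  series:
    - {"offset": [0.16,-0.04,0.38],"rot": [0,0,0]}
    - {"offset": [0.34,-0.08,0.76],"rot": [0,0,0]}
    - {"offset": [0.53,-0.12,1.12],"rot": [0,0,0]}
    - {"offset": [0.73,-0.17,1.49],"rot": [0,0,0]}
    - {"offset": [0.94,-0.22,1.84],"rot": [0,0,0]}
    - {"offset": [1.16,-0.28,2.19],"rot": [0,0,0]}
    - {"offset": [1.4,-0.33,2.52],"rot": [0,0,0]}
    - {"offset": [1.65,-0.39,2.85],"rot": [0,0,0]}
    - {"offset": [1.91,-0.45,3.17],"rot": [0,0,0]}
    - {"offset": [2.18,-0.52,3.48],"rot": [0,0,0]}
    - {"offset": [2.46,-0.58,3.79],"rot": [0,0,0]}
    - {"offset": [2.75,-0.65,4.08],"rot": [0,0,0]}
    - {"offset": [3.05,-0.72,4.36],"rot": [0,0,0]}
    - {"offset": [3.35,-0.79,4.63],"rot": [0,0,0]}
    - {"offset": [3.67,-0.87,4.88],"rot": [0,0,0]}
    - {"offset": [4.0,-0.95,5.13],"rot": [0,0,0]}
    - {"offset": [4.33,-1.03,5.36],"rot": [0,0,0]}
    - {"offset": [4.68,-1.11,5.59],"rot": [0,0,0]}
    - {"offset": [5.03,-1.19,5.8],"rot": [0,0,0]}
    - {"offset": [5.38,-1.27,5.99],"rot": [0,0,0]}
  newtons: 15

```text
time: 8.65
position: [0.5142, -0.1366, 0.1905]
tool_rot: [0.784, 0.62, -0.001, -0.001]
ft_force: [-5.7, -4.0, 5.3]
grip_width: 0.0096
grip_force: 15.0
```

```bash
python3 - <<'E'
from h import *
im=vision.camera("scene");cv2.imwrite("pics/s2.png",cv2.resize(im[160:290,200:360,::-1],None,fx=5,fy=4.6,interpolation=cv2.INTER_CUBIC))
print([(d["centre"],d["conf"]) for d in nets.spot_point("scene","lid_handle")])
o=get_obs();print(o["position"],o["ft_force"],o["time"],o["grip_width"],o["grip_force"])
E
```

```text
[([0.5132, -0.1379, 0.1865], 0.81)]
[ 0.51510164 -0.13686643  0.19091551] [-5.02056792 -3.16895046  6.56746898] 8.75 0.009601699283095738 15.024176985025406
```

View pics/s2.png

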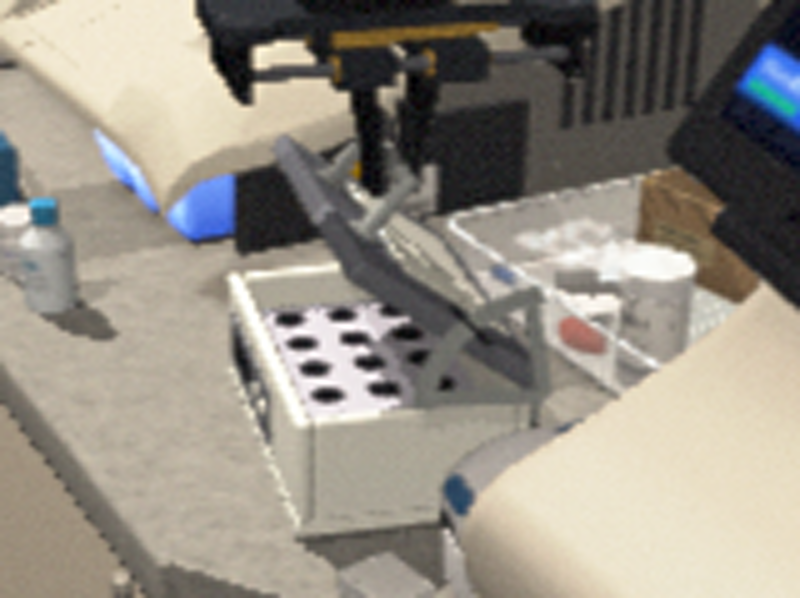

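The lid is open about 40° and held, with the bar in the fingers at about (400,190). I'll go on to 61°, adding a small outward correction.

Call:
apply_moves:
  series:
    - {"offset": [0.17,-0.03,0.12],"rot": [0,0,0]}
    - {"offset": [0.35,-0.06,0.22],"rot": [0,0,0]}
    - {"offset": [0.53,-0.1,0.32],"rot": [0,0,0]}
    - {"offset": [0.72,-0.14,0.42],"rot": [0,0,0]}
    - {"offset": [0.9,-0.18,0.52],"rot": [0,0,0]}
    - {"offset": [1.1,-0.22,0.6],"rot": [0,0,0]}
    - {"offset": [1.3,-0.27,0.69],"rot": [0,0,0]}
    - {"offset": [1.49,-0.32,0.76],"rot": [0,0,0]}
    - {"offset": [1.68,-0.36,0.83],"rot": [0,0,0]}
    - {"offset": [1.87,-0.4,0.89],"rot": [0,0,0]}
    - {"offset": [2.06,-0.45,0.95],"rot": [0,0,0]}
    - {"offset": [2.26,-0.5,1.01],"rot": [0,0,0]}
    - {"offset": [2.46,-0.54,1.06],"rot": [0,0,0]}
    - {"offset": [2.65,-0.58,1.11],"rot": [0,0,0]}
    - {"offset": [2.85,-0.63,1.15],"rot": [0,0,0]}
    - {"offset": [3.05,-0.68,1.2],"rot": [0,0,0]}
    - {"offset": [3.25,-0.72,1.24],"rot": [0,0,0]}
    - {"offset": [3.45,-0.77,1.27],"rot": [0,0,0]}
    - {"offset": [3.65,-0.82,1.3],"rot": [0,0,0]}
    - {"offset": [3.9,-0.87,1.33],"rot": [0,0,0]}

```text
time: 10.75
position: [0.5551, -0.1463, 0.2036]
tool_rot: [0.785, 0.62, -0.0, 0.002]
ft_force: [-2.4, -5.6, 0.3]
grip_width: 0.0096
grip_force: 15.0
```

Call:
apply_moves:
  series:
    - {"offset": [0.15,-0.04,0.03],"rot": [0,0,0]}
    - {"offset": [0.15,-0.04,0.03],"rot": [0,0,0]}
    - {"offset": [0.15,-0.04,0.03],"rot": [0,0,0]}
    - {"offset": [0.15,-0.04,0.03],"rot": [0,0,0]}
    - {"offset": [0.15,-0.04,0.03],"rot": [0,0,0]}

```text
time: 11.25
position: [0.5568, -0.1467, 0.2038]
tool_rot: [0.785, 0.62, 0.0, 0.002]
ft_force: [-1.7, -4.9, 0.9]
grip_width: 0.009
grip_force: 15.0
```

```bash
python3 - <<'E'
from h import *
im=vision.camera("scene");cv2.imwrite("pics/s3.png",cv2.resize(im[160:290,200:360,::-1],None,fx=5,fy=4.6,interpolation=cv2.INTER_CUBIC))
print([(d["centre"],d["conf"]) for d in nets.spot_point("scene","lid_handle")])
o=get_obs();print(o["position"],o["ft_force"],o["time"],o["grip_width"],o["grip_force"])
P=np.array(o["position"])-[0,0,.003]
d=P-W(.5061,-.1322,-.2324,[[.064,0,.081]])[0]
x=d[:2]@[np.cos(.2324),-np.sin(.2324)]
print("lid deg",np.degrees(np.arctan2(d[2],-x)-np.arctan2(46,110)),"r",np.hypot(x,d[2]))
E
```

```text
[([0.5569, -0.1499, 0.2012], 0.85)]
[ 0.55679917 -0.14666949  0.20386251] [-1.66688121 -4.77569588  0.91720401] 11.35 0.009232877777498314 14.987507164478302
lid deg 61.905759843685566 r 0.12039692636191758
```

View pics/s3.png

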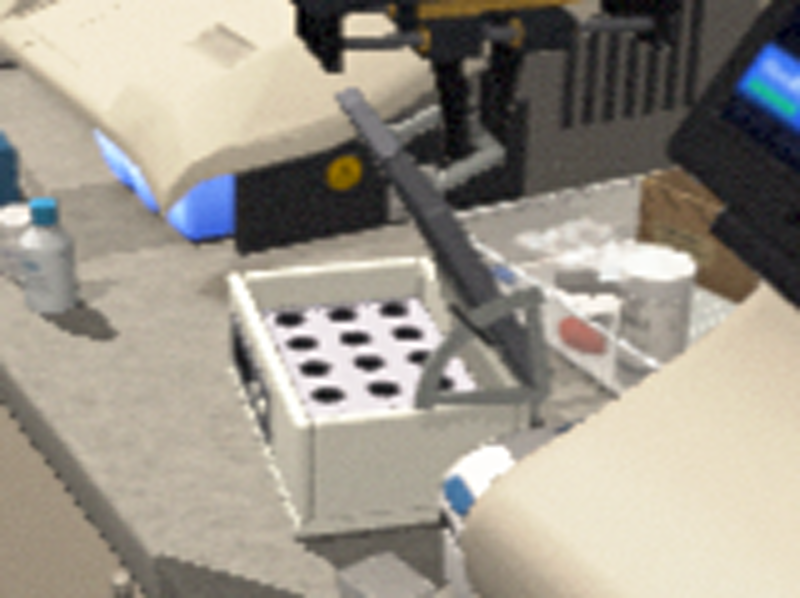

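The lid stands at about 61°, clearly past balance, and the bar is still between the fingers at about (480,165). I'll ease it down to about 43°.

Call:
apply_moves:
  series:
    - {"offset": [-0.2,0.05,-0.02],"rot": [0,0,0]}
    - {"offset": [-0.4,0.1,-0.05],"rot": [0,0,0]}
    - {"offset": [-0.6,0.14,-0.08],"rot": [0,0,0]}
    - {"offset": [-0.8,0.19,-0.12],"rot": [0,0,0]}
    - {"offset": [-1.0,0.24,-0.16],"rot": [0,0,0]}
    - {"offset": [-1.2,0.28,-0.2],"rot": [0,0,0]}
    - {"offset": [-1.4,0.33,-0.25],"rot": [0,0,0]}
    - {"offset": [-1.6,0.38,-0.3],"rot": [0,0,0]}
    - {"offset": [-1.8,0.42,-0.35],"rot": [0,0,0]}
    - {"offset": [-2.0,0.47,-0.41],"rot": [0,0,0]}
    - {"offset": [-2.2,0.52,-0.47],"rot": [0,0,0]}
    - {"offset": [-2.4,0.56,-0.53],"rot": [0,0,0]}
    - {"offset": [-2.6,0.61,-0.6],"rot": [0,0,0]}
    - {"offset": [-2.8,0.65,-0.67],"rot": [0,0,0]}
    - {"offset": [-3.0,0.7,-0.74],"rot": [0,0,0]}
    - {"offset": [-3.2,0.74,-0.82],"rot": [0,0,0]}
    - {"offset": [-3.35,0.78,-0.9],"rot": [0,0,0]}
    - {"offset": [-3.5,0.82,-0.96],"rot": [0,0,0]}
    - {"offset": [-3.6,0.84,-1.0],"rot": [0,0,0]}
    - {"offset": [-3.6,0.84,-1.0],"rot": [0,0,0]}

```text
time: 13.35
position: [0.5196, -0.1366, 0.1928]
tool_rot: [0.785, 0.62, -0.0, -0.0]
ft_force: [-0.6, -2.8, 0.2]
grip_width: 0.0093
grip_force: 15.0
```

Call:
apply_moves:
  series:
    - {"offset": [0,0,0],"rot": [0,0,0]}
    - {"offset": [0,0,0],"rot": [0,0,0]}
    - {"offset": [0,0,0],"rot": [0,0,0]}
    - {"offset": [0,0,0],"rot": [0,0,0]}
    - {"offset": [0,0,0],"rot": [0,0,0]}

```text
time: 13.85
position: [0.5199, -0.1367, 0.193]
tool_rot: [0.785, 0.62, 0.0, -0.0]
ft_force: [0.2, -3.0, 0.4]
grip_width: 0.0097
grip_force: 15.0
```

```bash
python3 - <<'E'
from h import *
im=vision.camera("scene");cv2.imwrite("pics/s4.png",cv2.resize(im[160:290,200:360,::-1],None,fx=5,fy=4.6,interpolation=cv2.INTER_CUBIC))
def ang(P):
    d=np.array(P)-W(.5061,-.1322,-.2324,[[.064,0,.081]])[0]
    x=d[:2]@[np.cos(.2324),-np.sin(.2324)]
    return np.degrees(np.arctan2(d[2],-x)-np.arctan2(46,110)),np.hypot(x,d[2])
print([(ang(d["centre"]),d["conf"]) for d in nets.spot_point("scene","lid_handle")])
o=get_obs();print(o["position"],o["ft_force"],o["time"],o["grip_width"],o["grip_force"],np.abs(o["joint_velocities"]).max())
print(ang(np.array(o["position"])-[0,0,.003]))
E
```

```text
[((np.float64(42.41316074039356), np.float64(0.12005356158993492)), 0.61)]
[ 0.51993401 -0.13674097  0.1929846 ] [ 0.02645569 -1.29572914 -0.25933398] 13.95 0.009381178905017233 15.017610490322113 0.0019461725318955278
(np.float64(42.88247098439219), np.float64(0.11969589473406309))
```

View pics/s4.png

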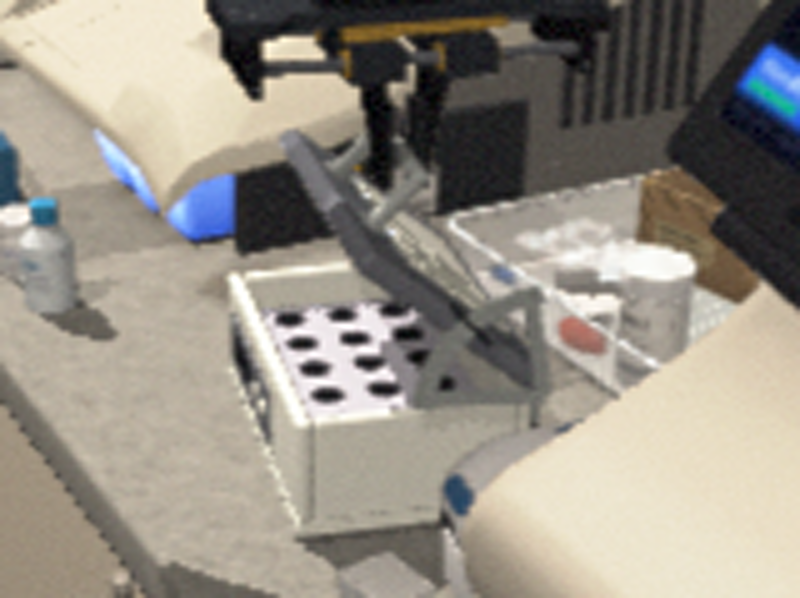

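The lid is held still at about 43°, with the bar between the fingers at about (405,185) and nothing nearby disturbed. I'm handing in.

```bash
python3 -c "from rig import hand_in; print(hand_in())"
```

```text
the job is handed in; nothing more can be done
None
```

I raised the lid to about 61°, past its balance point, then eased it back to about 43°. I handed the job in at about 14 s with the gripper still holding it there; `hand_in()` returned no verdict, and the angles are worked out from the gripper position.

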